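Bolt the picture case shut

ROBOT

A 7-joint arm with a two-finger parallel gripper is mounted at the origin on the work surface. World frame = base frame: x ahead of the robot, y to its left, z up, the work surface at z = 0. Lengths are in m, angles in rad, forces in N, time in s.
With the tool pointing down it reaches from about 0.4 to 0.85 m from the base axis. Payload 4.4 kg.
Tool frame: the origin (TCP) lies at the very end of the fingers, on their centre line; the grasp point (between the pads) lies 19 mm behind it; y points along the fingers, z is the direction in which the jaws open and shut, and the axes are right-handed (so a half turn about y gives the same grasp; the last joint's range is limited). The gripper opens to 94 mm and grips with 3 to 60 N. Pads are 16 mm wide; open, the fingers measure 119 mm over their backs; the gripper's body (75 mm by 177 mm) begins 78 mm behind the grasp point.
Start: joints at [-1.254, 0.628, 0.038, 1.517, -0.027, 0.996, -0.02], TCP at [0.243, 0.603, 0.205] pointing down, gripper open.
Joint ranges: [-3.06, 3.06], [-0.37, 2.12], [-1.25, 1.32], [0.18, 2.47], [-1.1, 4.24], [0.23, 1.98], [-2.94, 2.94]. Speed limits (rad/s): [2.57, 2.57, 3.14, 3.14, 3.14, 3.14, 3.14].

INTERFACE

Orientations are given as a unit quaternion [w, x, y, z].
In Python, from plant import sense, grab_frame, finish_job gives the robot as it stands.
- The arm moves only by the shell command python3 -m jog 'ROWS' [OPENING] [FORCE]. ROWS is JSON, a list that holds one entry, the list of rows, each a list of 4 numbers: the shift along the world's x, y, z in units of 0.12 m (1.0 is 0.12 m), then the turn about the world's z in units of 360 degrees (1.0 is 360 degrees). In form: [[[tx, ty, tz, twist], ...]]. A call has exactly 8 rows; each row shifts and turns the commanded pose from where the row before left it; what a row does not reach is not made up. A row lasts 1/8 s, in which the tool goes at most 62.5 mm and 10.7 degrees, less where a joint would pass 70% of its speed; a pose out of reach is approached as far as the arm can. A call with a number of a shift or a turn outside -1 to 1 is refused whole. A call with a gripper value outside its range is refused whole. OPENING is the opening, from 0 (shut) to 1 (fully open), set as the call begins (- or left out, the last holds). The fingers move at their own pace and stop on an object; FORCE is the grip in N (left out, the last holds). Time passes only in rows, so rows that do not move let the fingers close, or fill a call up. It gives the time, the measured TCP pose, the force and the opening at its end, in the units of the state.
- sense(): the state, without advancing time (a new reading comes with each control period).
- grab_frame(name): name is "side" or "top"; returns a dict with "image" (384x512x3 uint8, red, green, blue), "z_map" (384x512 float32, m along the optical axis (not along the pixel's ray), 0 where there is no reading), "fovy" (degrees; the focal length in pixels is half the picture's height over the tangent of half this angle, whatever the lens; pixels are square), "cx", "cy" (the principal point, pixels), "T" (4x4, takes a point from camera to world coordinates). Camera axes: x right, y down, z forward; pixel columns grow to the right and rows downward; lengths in m; the calibration is good to about 2 mm. A picture is of the moment at which its call begins.
- finish_job(): hands the job in, once; it reports no verdict.
The state is a dict: "clock": time; "q": joint angles; "qd": joint speeds; "effort": joint torques, N m; "tool_pos": TCP position; "ee_rot": TCP orientation; "wrist_force": force on the tool from outside, world axes, zero at the start; "torque": the same for the moment, N m; "opening": finger opening in m.
Only numpy, scipy, OpenCV 4.12 (cv2) and the standard library are available. Lean on these libraries where they do the work, as an engineer would, in place of code of your own. Each camera call takes 0.05 s, during which the arm holds its last target.

TASK

A picture is packed in the plywood case and its padding holds the lid a little open. Press the lid down, slide the barrel bolt across through the keeper, and turn its handle down into the notch of the catch, which lies just short of the bolt's stop, so that the case stays bolted shut. Feel your way: never force the bolt or its handle against the keeper or the catch, and leave the things standing round the case where they are.

Things in the scene. Friction and masses are not known exactly. Their poses are not given: they have to be found in the camera images.
- case: Fixed plywood case lying flat, 260 x 360 x 75 mm. Origin: at table height, in the middle of its width; it reaches 170 mm to -y and 190 mm to +y of it; z up. Lid (when shut) and keeper's board have their upper face at z = 75 mm. The bolt lies along the case's y axis at x = 0 and shoots towards +y.
- lid (a joint): Lid angle, rad: 0 flush (a firm stop), grows as it rises. Hinge along x at case y -168, z 75 mm; lid 232 mm wide (x), ends at y 137 mm. Padding springs it up to 0.034 to 0.056; pressing it flush at the handle takes about 7 to 12 N. Unpressed, the bolt's nose stands 11 to 18 mm too high and hits the keeper's bridge. Let go with the bolt in the keeper, it rises to about 0.008.
- bolt (a joint): Bolt travel, m: 0 drawn back, grows towards the keeper (case +y). Starts at 0 to 0.006; the stop is met somewhere from 0.038 to 0.056, the notch lies 7 mm short of it. Slides stiffly (about 3 N, more when the lid's load rubs it in the keeper). Rod 12 mm thick, round nose; axis 16 mm above the lid's upper face at x = 0; the nose is at case y = 134 mm + travel (lid shut).
- handle (a joint): Angle of the bolt's handle about the rod, rad: 0 straight up from the lid, positive leans to the case's -x side; the notch lies on that side and the handle rests in it at about 1.42. Starts between -0.25 and 0.25; stays where left (turning takes about 1 N at the knob).
- knob (a point): Centre of the handle's ball knob (18 mm across), 48 mm from the rod's axis on an 8 mm square stem; at case y = 50 mm + travel (lid shut). 64 mm above the lid when upright, 23 mm above it when down in the notch. Pinched along the bolt's direction it pivots between the fingers as it is turned; pinched hard it pivots stiffly.
- keeper_mouth (a point): Centre of the near side of the steel staple (keeper) on the case's +y board, at the height of the shut bolt's axis: case x 0, y 144 mm, z 91 mm. The opening is 19 mm wide with its bridge 8.5 mm above this point; 14 mm deep.
- keeper: The keeper itself, fixed to the case; origin on the board under its centre, axes as the case's. Pressing on it with more than 25 N bends it.
- catch: Slotted steel plate on the lid under the rod; origin on the lid's upper face at case y = 90 mm, x = 0, axes as the lid's. It carries the notch piece, screwed on by hand up to 9 mm either way along the bolt from its middle setting (notch at the origin, travel 0.040): where exactly must be felt. Over 25 N on the catch bends it.
- brush_pot: Bystander: terracotta pot with brushes, 72 mm across, about 190 mm tall, origin under its centre.
- paint_jar: Bystander: jar of paint, 52 mm across, 62 mm tall, origin under its centre.
- palette_dish: Bystander: small white bowl, 84 mm across, 28 mm tall, origin under its centre.
- catch_mid (a point): At the plate's origin, at the rod's axis height. In order of travel the notch piece has a 17 mm rail, the notch (12 mm wide for the 8 mm stem), a 5 mm land and a strap over the rod (13 mm above its axis, 15 mm to -x) that stops the stem even upright. Rail and land: 18 to 26 mm to -x, tops 6 mm over the axis; off the notch the stem lands on them at about 1.0 rad.

How it is judged:
By the outcome, as a careful person would: the job done as asked, in the order asked, and still so for the second after the job is handed in, with the robot touching nothing.
It also fails if it takes over 72 s, if anything falls off the work surface, if the arm or the gripper's body presses on something with over 40 N, if the wrist force passes 120 N, or if a joint passes its speed limit or range.

## Working session

There is one attempt and no reset: what is moved stays moved. The work goes in short steps, Python scripts to look and compute and a shell command to move; the robot and the scene stay as the last step left them, time stands still between calls to the robot, and variables do not carry over. Pictures are saved under pics/ and viewed, and the job is handed in when it is done.

```bash
ls; mkdir -p pics
cat > h.py <<'E'
import numpy as np, cv2
from plant import sense, grab_frame, finish_job
def grab(n,f):
    d=grab_frame(n); np.savez('/tmp/%s.npz'%f,**d); cv2.imwrite('pics/%s.png'%f,d['image'][:,:,::-1]); return d
def foc(d): return d['image'].shape[0]/2/np.tan(np.radians(d['fovy'])/2)
def ray(d,u,v):
    f=foc(d); T=d['T']; r=T[:3,:3]@np.array([(u-d['cx'])/f,(v-d['cy'])/f,1]); return T[:3,3],r
def onz(d,u,v,z):
    o,r=ray(d,u,v); return o+r*(z-o[2])/r[2]
def pt(d,u,v):
    o,r=ray(d,u,v); return o+r*d['z_map'][int(round(v)),int(round(u))]
def proj(d,p):
    T=d['T']; c=T[:3,:3].T@(np.array(p)-T[:3,3]); f=foc(d); return d['cx']+f*c[0]/c[2], d['cy']+f*c[1]/c[2]
def load(f): return dict(np.load('/tmp/%s.npz'%f))
E
python3 - <<'E'
from h import *
for n in('side','top'):
    d=grab(n,n+'0'); print(n,d['fovy'],d['cx'],d['cy'],d['T'].round(3).tolist())
s=sense(); print({k:np.round(v,3).tolist() for k,v in s.items()})
E
```

```text
pics
side 51.547476099523244 259.04011619652744 185.4353440393853 [[0.973, -0.129, 0.19, 0.393], [-0.229, -0.491, 0.841, -0.756], [-0.015, -0.862, -0.507, 0.549], [0.0, 0.0, 0.0, 1.0]]
top 45.806862472109295 252.30375692162153 199.36967490145253 [[0.023, -0.986, 0.168, 0.383], [-1.0, -0.026, -0.014, -0.022], [0.018, -0.167, -0.986, 1.162], [0.0, 0.0, 0.0, 1.0]]
{'clock': 0.1, 'q': [-1.254, 0.629, 0.038, 1.518, -0.027, 0.996, -0.02], 'qd': [-0.0, -0.002, 0.0, -0.003, 0.001, -0.001, -0.002], 'effort': [0.004, -55.079, 1.147, -18.712, -0.052, 0.019, 0.0], 'tool_pos': [0.243, 0.602, 0.205], 'ee_rot': [-0.694, 0.695, -0.135, 0.134], 'wrist_force': [0.332, -0.075, 0.462], 'torque': [0.001, -0.013, 0.001], 'opening': 0.094}
```

View pics/side0.png

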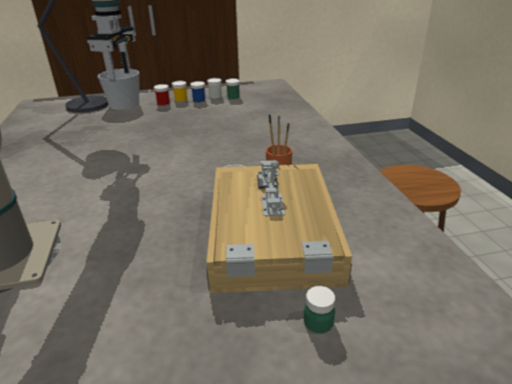

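View pics/top0.png

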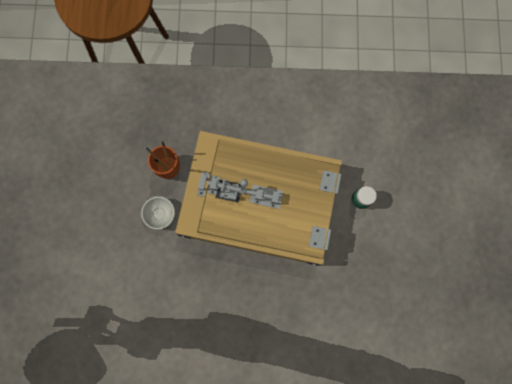

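The side view has the case with its hinges nearest (about 240,258 and 317,255) and the bolt at about (270,190). In the top view the case corners are near (200,133), (340,158), (325,262) and (180,235), and the pot, bowl and jar are clear. I'll zoom in and measure next.

Run:
```python
from h import *
d=load('top0'); im=d['image'][:,:,::-1]
cv2.imwrite('pics/topz.png',cv2.resize(im[120:275,160:350],None,fx=4,fy=4-0.2,interpolation=cv2.INTER_CUBIC)[:600])
e=load('side0'); im2=e['image'][:,:,::-1]
cv2.imwrite('pics/sidez.png',cv2.resize(im2[140:290,195:355],None,fx=4,fy=4,interpolation=cv2.INTER_CUBIC))
# case mask by wood colour
hsv=cv2.cvtColor(d['image'],cv2.COLOR_RGB2HSV)
m=((hsv[...,0]>10)&(hsv[...,0]<28)&(hsv[...,1]>90)&(hsv[...,2]>90)).astype(np.uint8)
m[:100]=0
n,l,s,c=cv2.connectedComponentsWithStats(m); k=1+s[1:,4].argmax(); print(s[k])
mm=cv2.morphologyEx((l==k).astype(np.uint8),cv2.MORPH_CLOSE,np.ones((15,15)))
ct=max(cv2.findContours(mm,0,2)[0],key=cv2.contourArea)
r=cv2.minAreaRect(ct);b=cv2.boxPoints(r);print(r,b)
for p in b:print(onz(d,*p,.075))
for u,v in [(204,185),(230,192),(244,184),(266,197),(190,220),(260,220),(300,190),(320,200),(245,183),(100,250)]: print(u,v,pt(d,u,v).round(4))
```

```text
[  176   131   166   134 13392]
((259.36602783203125, 197.2661590576172), (151.26596069335938, 106.32320404052734), 11.920737266540527) [[174.38315 233.65868]
 [196.3451  129.6284 ]
 [344.3489  160.87364]
 [322.38696 264.90393]]
[0.47980256 0.14755544 0.075     ]
[0.73995305 0.10652341 0.075     ]
[ 0.67017928 -0.26190162  0.075     ]
[ 0.4142225  -0.20676974  0.075     ]
204 185 [0.5936 0.0787 0.1078]
230 192 [0.5816 0.0174 0.0904]
244 184 [ 0.5892 -0.016   0.1532]
266 197 [ 0.5695 -0.0686  0.1031]
190 220 [0.5137 0.112  0.0741]
260 220 [ 0.5165 -0.056   0.086 ]
300 190 [ 0.5934 -0.1521  0.0781]
320 200 [ 0.5702 -0.2011  0.0767]
245 183 [ 0.5911 -0.0182  0.1558]
100 250 [0.4403 0.3434 0.0043]
```

View pics/topz.png

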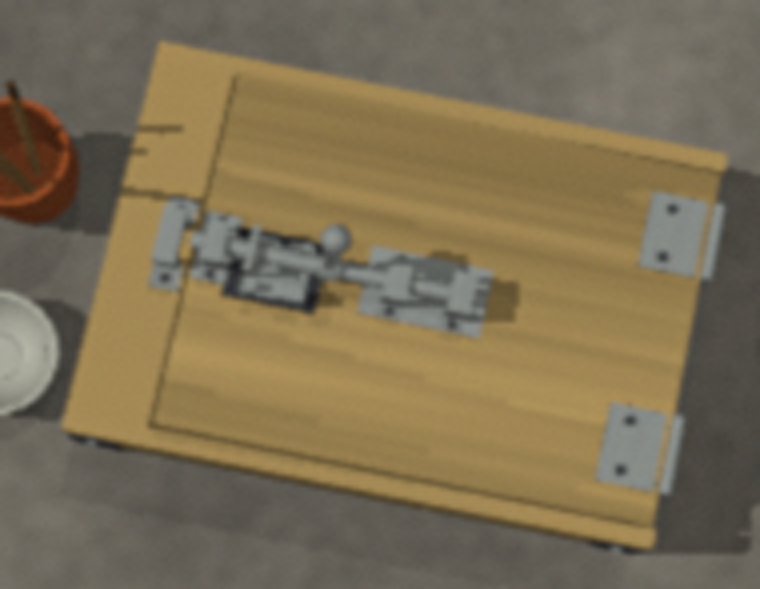

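View pics/sidez.png

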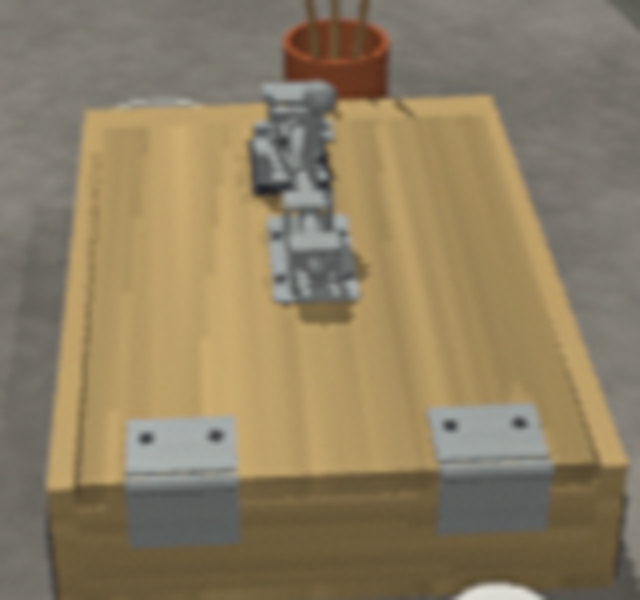

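```bash
cat >> h.py <<'E'
def tri(d,a,e,b):
    o1,r1=ray(d,*a);o2,r2=ray(e,*b)
    r1=r1/np.linalg.norm(r1);r2=r2/np.linalg.norm(r2)
    A=np.stack([r1,-r2],1);s=np.linalg.lstsq(A,o2-o1,rcond=None)[0]
    p,q=o1+r1*s[0],o2+r2*s[1];return (p+q)/2,np.linalg.norm(p-q)
E
python3 - <<'E'
from h import *
d=load('top0');e=load('side0')
tz=lambda x,y:((x+.5)/4+160-.5,(y+.5)/3.8+120-.5)
sz=lambda x,y:((x+.5)/4+195-.5,(y+.5)/4+140-.5)
C=np.array([onz(d,*tz(*p),.075) for p in [(160,42),(725,155),(655,545),(65,430)]])[:,:2]
S=np.array([onz(e,*sz(*p),.075) for p in [(493,97),(627,465),(48,490),(85,112)]])[:,:2]
M=np.array([[130,190],[130,-170],[-130,-170],[-130,190]])/1000
for Q in(C,S):
    print(Q.round(4).tolist())
    a=M-M.mean(0);b=Q-Q.mean(0)
    yaw=np.arctan2((a[:,0]*b[:,1]-a[:,1]*b[:,0]).sum(),(a*b).sum())
    R=np.array([[np.cos(yaw),-np.sin(yaw)],[np.sin(yaw),np.cos(yaw)]])
    t=Q.mean(0)-R@M.mean(0)
    print('yaw',yaw,np.degrees(yaw),'org',t,'res',np.linalg.norm(a@R.T-b,axis=1))
    p,g=tri(d,tz(335,238),e,sz(322,97)); print('knob',p,g,'case',R.T@(p[:2]-t))
    for n,u in(('kmouth',(0,.144)),('catch',(0,.09)),('knob0',(0,.05))): print(n,R@np.array(u)+t)
E
```

```text
[[0.7375, 0.0983], [0.6711, -0.2533], [0.4186, -0.2091], [0.482, 0.1441]]
yaw -0.1797165208416643 -10.296998153002262 org [ 0.57550168 -0.06485242] res [0.00058522 0.00281761 0.00145257 0.00128396]
knob [ 0.59509926 -0.01463001  0.15069625] 0.0026998793143041934 case [0.01030466 0.05291663]
kmouth [0.60124178 0.07682838]
catch [0.59158924 0.02369808]
knob0 [ 0.58443921 -0.0156577 ]
[[0.7417, 0.0983], [0.6734, -0.255], [0.4184, -0.2076], [0.4838, 0.1453]]
yaw -0.1853713231008293 -10.62099445643346 org [ 0.57747677 -0.06456874] res [0.00141115 0.00085421 0.00010403 0.00121928]
knob [ 0.59509926 -0.01463001  0.15069625] 0.0026998793143041934 case [0.0081163  0.05233121]
kmouth [0.60401763 0.07696423]
catch [0.59406481 0.02388937]
knob0 [ 0.58669235 -0.01542535]
```

```bash
cat >> h.py <<'E'
from scipy.spatial.transform import Rotation as Ro
YAW=np.radians(-10.45); ORG=np.array([.5765,-.0647])
RC=np.array([[np.cos(YAW),-np.sin(YAW)],[np.sin(YAW),np.cos(YAW)]])
def tocase(p): return np.r_[RC.T@(np.array(p)[:2]-ORG),np.array(p)[2:]]
def toworld(p): return np.r_[RC@np.array(p)[:2]+ORG,np.array(p)[2:]]
def st():
    s=sense();q=s['ee_rot'];R=Ro.from_quat([q[1],q[2],q[3],q[0]]).as_matrix()
    z=R[:,2]; ang=np.degrees(np.arctan2(z[1],z[0]))
    f=s['wrist_force'];fc=RC.T@f[:2]
    print('t %.2f tcp'%s['clock'],np.round(s['tool_pos'],4),'case',(tocase(s['tool_pos'])*1000).round(1),'jaw deg %.1f'%ang,'Fcase',fc.round(1),round(f[2],1),'open %.4f'%s['opening'])
E
python3 - <<'E'
from h import *
st();s=sense();q=s['ee_rot'];R=Ro.from_quat([q[1],q[2],q[3],q[0]]).as_matrix();print(R.round(3))
print('want jaw',np.degrees(np.arctan2(RC[1,1],RC[0,1])), 'or minus 180')
d=load('top0')
for u,v in[(164,163),(158,213),(366,196)]:
  p=onz(d,u,v,.05);print(p,tocase(p))
# high points near the case & pot
f=foc(d);vv,uu=np.mgrid[:384,:512];Z=d['z_map'];T=d['T']
P=np.stack([(uu-d['cx'])/f*Z,(vv-d['cy'])/f*Z,Z],-1)@T[:3,:3].T+T[:3,3]
h=(P[...,2]>.12)&(uu<260)&(vv>100)&(vv<240)
for r in P[h][:40]: print((tocase(r)*1000).round())
E
```

```text
t 0.10 tcp [0.2426 0.6024 0.2047] case [-449.4  595.5  204.7] jaw deg 68.1 Fcase [ 0.3 -0. ] 0.5 open 0.0945
[[ 0.928 -0.001  0.374]
 [-0.374 -0.001  0.928]
 [ 0.    -1.    -0.002]]
want jaw 79.55 or minus 180
[0.65871762 0.18658922 0.05      ] [0.03527573 0.26203365 0.05      ]
[0.53191271 0.19427445 0.05      ] [-0.09081986  0.24659186  0.05      ]
[ 0.58795311 -0.32070171  0.05      ] [ 0.05769607 -0.24967822  0.05      ]
[-198.    7. 1162.]
[-198.    7. 1162.]
[-198.    7. 1162.]
[-198.    7. 1162.]
[-198.    7. 1162.]
[-198.    7. 1162.]
[-198.    7. 1162.]
[-198.    7. 1162.]
[-198.    7. 1162.]
[-198.    7. 1162.]
[-198.    7. 1162.]
[-198.    7. 1162.]
[-198.    7. 1162.]
[-198.    7. 1162.]
[-198.    7. 1162.]
[-198.    7. 1162.]
[-198.    7. 1162.]
[-198.    7. 1162.]
[-198.    7. 1162.]
[-198.    7. 1162.]
[-198.    7. 1162.]
[-198.    7. 1162.]
[-198.    7. 1162.]
[-198.    7. 1162.]
[-198.    7. 1162.]
[-198.    7. 1162.]
[-198.    7. 1162.]
[-198.    7. 1162.]
[-198.    7. 1162.]
[-198.    7. 1162.]
[-198.    7. 1162.]
[-198.    7. 1162.]
[-198.    7. 1162.]
[-198.    7. 1162.]
[-198.    7. 1162.]
[-198.    7. 1162.]
[-198.    7. 1162.]
[-198.    7. 1162.]
[-198.    7. 1162.]
[-198.    7. 1162.]
```

```bash
python3 -m jog '[[[0.19,-0.3,0.3,0.004],[0.19,-0.34,0.2,0.004],[0.19,-0.34,0.2,0.004],[0.19,-0.34,0.1,0.004],[0.19,-0.34,0,0.004],[0.19,-0.34,0,0.004],[0.19,-0.34,0,0.004],[0.19,-0.34,0,0.004]]]' 0.45 10
python3 -m jog '[[[0.19,-0.34,0,0],[0.19,-0.34,0,0],[0.19,-0.34,0,0],[0.19,-0.34,0,0],[0.19,-0.34,0,0],[0.19,-0.34,0,0],[0.1,-0.2,0,0],[0,0,0,0]]]'
python3 - <<'E'
from h import *
st()
E
```

```text
clock: 1.1
tool_pos: [0.4255, 0.2798, 0.3013]
ee_rot: [-0.704, 0.704, -0.064, 0.064]
wrist_force: [0.6, 1.5, -0.3]
opening: 0.042
clock: 2.1
tool_pos: [0.5741, 0.0101, 0.3009]
ee_rot: [-0.704, 0.704, -0.066, 0.065]
wrist_force: [-0.6, -0.1, 0.5]
opening: 0.0423
t 2.10 tcp [0.5741 0.0101 0.3009] case [-15.9  73.1 300.9] jaw deg 79.3 Fcase [-0.6 -0.2] 0.5 open 0.0423
```

```bash
python3 -m jog '[[[0.05,-0.06,-0.2,0],[0.05,-0.06,-0.2,0],[0.05,-0.06,-0.2,0],[0.025,-0.026,-0.2,0],[0,0,-0.15,0],[0,0,-0.1,0],[0,0,0,0],[0,0,0,0]]]'
python3 - <<'E'
from h import *
st()
for n in('side','top'):
    d=grab(n,n+'1')
    p=sense()['tool_pos'];print(proj(d,p),proj(d,[.595,-.0146,.1507]))
a=cv2.imread('pics/side1.png')[90:240,195:355];b=cv2.imread('pics/top1.png')[120:270,160:350]
cv2.imwrite('pics/z1.png',np.hstack([cv2.resize(a,(384,360)),cv2.resize(b,(416,360))]))
E
```

```text
clock: 3.1
tool_pos: [0.5954, -0.0116, 0.1762]
ee_rot: [0.704, -0.704, 0.064, -0.064]
wrist_force: [-0.2, -0.5, -0.5]
opening: 0.0427
t 3.10 tcp [ 0.5954 -0.0116  0.1762] case [  8.9  55.6 176.2] jaw deg 79.6 Fcase [-0.1 -0.5] -0.5 open 0.0427
(np.float64(274.3996610622529), np.float64(152.77430540020754)) (np.float64(274.4702328518587), np.float64(164.01098627623568))
(np.float64(242.26074308244281), np.float64(179.09033598664104)) (np.float64(243.46964855252082), np.float64(181.72093965435863))
```

View pics/z1.png

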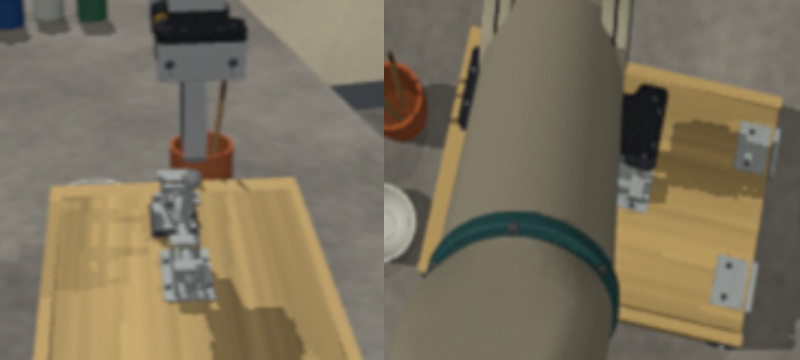

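The side view shows the finger (zoom px 193,150) directly over the knob (193,177). I'll shift 3 mm, go down and pinch.

```bash
python3 -m jog '[[[-0.005,-0.025,-0.1,0],[0,0,-0.1,0],[0,0,-0.1,0],[0,0,-0.02,0],[0,0,0,0],[0,0,0,0],[0,0,0,0],[0,0,0,0]]]'
python3 - <<'E'
from h import *
st()
E
python3 -m jog '[[[0,0,0,0],[0,0,0,0],[0,0,0,0],[0,0,0,0],[0,0,0,0],[0,0,0,0],[0,0,0,0],[0,0,0,0]]]' 0 8
python3 - <<'E'
from h import *
st()
E
```

```text
clock: 4.2
tool_pos: [0.5945, -0.0151, 0.1374]
ee_rot: [0.704, -0.704, 0.064, -0.064]
wrist_force: [1.2, -0.3, 0.6]
opening: 0.0423
t 4.20 tcp [ 0.5945 -0.0151  0.1374] case [  8.8  52.  137.4] jaw deg 79.6 Fcase [ 1.3 -0.1] 0.6 open 0.0423
clock: 5.2
tool_pos: [0.5943, -0.0154, 0.137]
ee_rot: [-0.704, 0.704, -0.064, 0.064]
wrist_force: [0.5, -1.5, -0.5]
opening: 0.0172
t 5.20 tcp [ 0.5943 -0.0154  0.137 ] case [  8.6  51.7 137. ] jaw deg 79.6 Fcase [ 0.8 -1.4] -0.5 open 0.0172
```

```bash
python3 -m jog '[[[-0.02,0.004,0.002,0],[-0.02,0.004,0.002,0],[-0.02,0.004,0.002,0],[-0.006,0.001,0,0],[0,0,0,0],[0,0,0,0],[0,0,0,0],[0,0,0,0]]]'
python3 - <<'E'
from h import *
st()
E
python3 -m jog '[[[0,0,0,0],[0,0,0,0],[0,0,-0.02,0],[0,0,-0.02,0],[0,0,-0.015,0],[0,0,0,0],[0,0,0,0],[0,0,0,0]]]' 0 28
python3 - <<'E'
from h import *
st()
E
```

```text
clock: 6.2
tool_pos: [0.5863, -0.0136, 0.1377]
ee_rot: [-0.704, 0.704, -0.064, 0.064]
wrist_force: [0.4, -3.2, -1.4]
opening: 0.017
t 6.20 tcp [ 0.5863 -0.0136  0.1377] case [  0.3  52.  137.7] jaw deg 79.6 Fcase [ 0.9 -3.1] -1.4 open 0.0170
clock: 7.2
tool_pos: [0.5878, -0.0123, 0.1321]
ee_rot: [0.705, -0.704, 0.063, -0.065]
wrist_force: [0.6, -0.3, 6.7]
opening: 0.0165
t 7.20 tcp [ 0.5878 -0.0123  0.1321] case [  1.6  53.6 132.1] jaw deg 79.6 Fcase [ 0.7 -0.2] 6.7 open 0.0165
```

```bash
python3 -m jog '[[[0,0,-0.01,0],[0,0,-0.01,0],[0,0,0,0],[0,0,0,0],[0,0,0,0],[0,0,0,0],[0,0,0,0],[0,0,0,0]]]'
python3 - <<'E'
from h import *
st()
E
python3 -m jog '[[[0,0,-0.01,0],[0,0,-0.01,0],[0,0,0,0],[0,0,0,0],[0,0,0,0],[0,0,0,0],[0,0,0,0],[0,0,0,0]]]'
python3 - <<'E'
from h import *
st()
d=grab('side','side2');a=cv2.imread('pics/side2.png')[120:290,195:355]
cv2.imwrite('pics/z2.png',cv2.resize(a,None,fx=3.5,fy=3.5,interpolation=2))
E
```

```text
clock: 8.2
tool_pos: [0.5884, -0.0118, 0.1302]
ee_rot: [0.705, -0.703, 0.062, -0.065]
wrist_force: [1.4, 1.1, 8.1]
opening: 0.0165
t 8.20 tcp [ 0.5884 -0.0118  0.1302] case [  2.1  54.2 130.2] jaw deg 79.7 Fcase [1.1 1.3] 8.1 open 0.0165
clock: 9.2
tool_pos: [0.5889, -0.0115, 0.1282]
ee_rot: [0.705, -0.703, 0.062, -0.065]
wrist_force: [1.0, 2.3, 9.5]
opening: 0.016
t 9.20 tcp [ 0.5889 -0.0115  0.1282] case [  2.5  54.6 128.2] jaw deg 79.7 Fcase [0.6 2.4] 9.5 open 0.0160
```

View pics/z2.png

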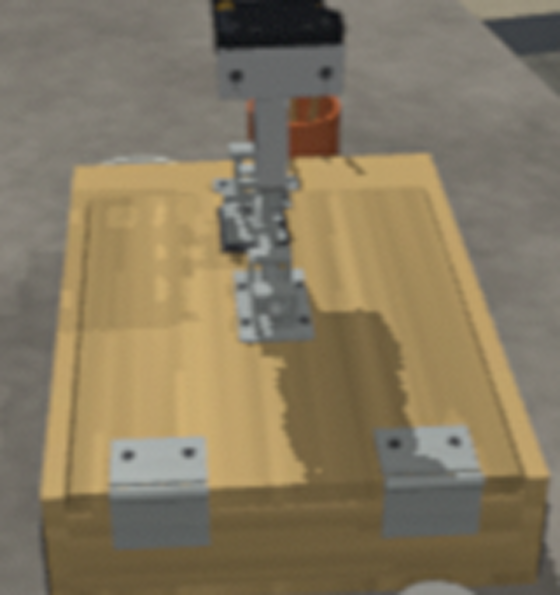

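The finger is still centred on the knob (zoom 272,190) and the lid is going down evenly. About 3 mm should remain to flush.

```bash
python3 -m jog '[[[0,0,-0.01,0],[0,0,-0.01,0],[0,0,0,0],[0,0,0,0],[0,0,0,0],[0,0,0,0],[0,0,0,0],[0,0,0,0]]]'
python3 - <<'E'
from h import *
st()
E
python3 -m jog '[[[0,0,-0.01,0],[0,0,-0.01,0],[0,0,0,0],[0,0,0,0],[0,0,0,0],[0,0,0,0],[0,0,0,0],[0,0,0,0]]]'
python3 - <<'E'
from h import *
st()
E
```

```text
clock: 10.25
tool_pos: [0.5892, -0.0112, 0.126]
ee_rot: [0.705, -0.703, 0.062, -0.066]
wrist_force: [1.8, 1.5, 11.6]
opening: 0.0164
t 10.25 tcp [ 0.5892 -0.0112  0.126 ] case [  2.8  54.9 126. ] jaw deg 79.7 Fcase [1.5 1.8] 11.6 open 0.0164
clock: 11.25
tool_pos: [0.5917, -0.0116, 0.1255]
ee_rot: [0.705, -0.703, 0.06, -0.068]
wrist_force: [2.0, 0.8, 19.8]
opening: 0.0166
t 11.25 tcp [ 0.5917 -0.0116  0.1255] case [  5.3  55.  125.5] jaw deg 79.7 Fcase [1.9 1.1] 19.8 open 0.0166
```

```bash
python3 -m jog '[[[-0.017,0.003,0.002,0],[-0.017,0.003,0,0],[0,0,0,0],[0,0,0,0],[0.004,0.02,0,0],[0.004,0.02,0,0],[0,0,0,0],[0,0,0,0]]]'
python3 - <<'E'
from h import *
st()
E
```

```text
clock: 12.25
tool_pos: [0.5882, -0.0084, 0.1258]
ee_rot: [0.704, -0.704, 0.06, -0.068]
wrist_force: [1.8, -1.3, 20.4]
opening: 0.0161
t 12.25 tcp [ 0.5882 -0.0084  0.1258] case [  1.3  57.5 125.8] jaw deg 79.6 Fcase [ 2. -1.] 20.4 open 0.0161
```

```bash
python3 -m jog '[[[0.004,0.02,0.002,0],[0.004,0.02,0.002,0],[0,0,0,0],[0,0,0,0],[0,0,0,0],[0,0,0,0],[0,0,0,0],[0,0,0,0]]]'
python3 - <<'E'
from h import *
st()
E
```

```text
clock: 13.25
tool_pos: [0.5889, -0.0036, 0.1258]
ee_rot: [0.704, -0.704, 0.061, -0.068]
wrist_force: [2.4, -3.1, 17.9]
opening: 0.0166
t 13.25 tcp [ 0.5889 -0.0036  0.1258] case [  1.1  62.3 125.8] jaw deg 79.6 Fcase [ 2.9 -2.6] 17.9 open 0.0166
```

```bash
python3 -m jog '[[[0.004,0.02,0,0],[0.004,0.02,0,0],[0,0,0,0],[0.004,0.02,0,0],[0,0,0,0],[0,0,0,0],[0,0,0,0],[0,0,0,0]]]'
python3 - <<'E'
from h import *
st()
E
python3 -m jog '[[[0.004,0.02,0,0],[0.004,0.02,0,0],[0,0,0,0],[0,0,0,0],[0,0,0,0],[0,0,0,0],[0,0,0,0],[0,0,0,0]]]'
python3 - <<'E'
from h import *
st()
d=grab('side','side3');a=cv2.imread('pics/side3.png')[120:290,195:355]
cv2.imwrite('pics/z3.png',cv2.resize(a,None,fx=3.5,fy=3.5,interpolation=2))
E
```

```text
clock: 14.25
tool_pos: [0.5903, 0.0036, 0.1258]
ee_rot: [0.704, -0.704, 0.061, -0.068]
wrist_force: [1.8, -3.2, 18.0]
opening: 0.0162
t 14.25 tcp [0.5903 0.0036 0.1258] case [  1.2  69.6 125.8] jaw deg 79.6 Fcase [ 2.3 -2.8] 18.0 open 0.0162
clock: 15.25
tool_pos: [0.5912, 0.0085, 0.1258]
ee_rot: [0.705, -0.704, 0.061, -0.068]
wrist_force: [1.3, -1.9, 17.4]
opening: 0.0162
t 15.25 tcp [0.5912 0.0085 0.1258] case [  1.2  74.6 125.8] jaw deg 79.6 Fcase [ 1.6 -1.6] 17.4 open 0.0162
```

View pics/z3.png

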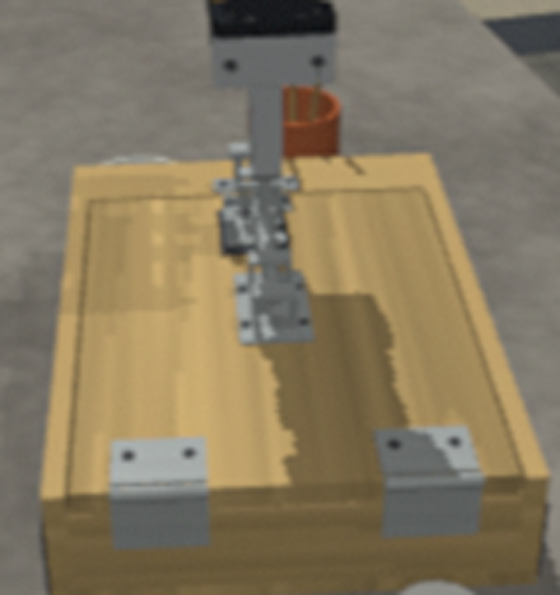

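```bash
python3 -m jog '[[[0.004,0.02,0,0],[0.004,0.02,0,0],[0,0,0,0],[0.004,0.02,0,0],[0,0,0,0],[0,0,0,0],[0,0,0,0],[0,0,0,0]]]'
python3 - <<'E'
from h import *
st()
E
python3 -m jog '[[[0.003,0.015,0,0],[0,0,0,0],[0,0,0,0],[0,0,0,0],[0,0,0,0],[0,0,0,0],[0,0,0,0],[0,0,0,0]]]'
python3 - <<'E'
from h import *
st()
E
python3 -m jog '[[[0.003,0.015,0,0],[0,0,0,0],[0,0,0,0],[0,0,0,0],[0,0,0,0],[0,0,0,0],[0,0,0,0],[0,0,0,0]]]'
python3 - <<'E'
from h import *
st()
E
```

```text
clock: 16.3
tool_pos: [0.5925, 0.0156, 0.1258]
ee_rot: [0.705, -0.704, 0.061, -0.068]
wrist_force: [2.3, -2.0, 17.9]
opening: 0.0163
t 16.30 tcp [0.5925 0.0156 0.1258] case [  1.2  81.9 125.8] jaw deg 79.6 Fcase [ 2.6 -1.6] 17.9 open 0.0163
clock: 17.3
tool_pos: [0.5929, 0.0173, 0.1258]
ee_rot: [0.704, -0.704, 0.061, -0.068]
wrist_force: [1.7, -2.5, 17.9]
opening: 0.0164
t 17.30 tcp [0.5929 0.0173 0.1258] case [  1.2  83.7 125.8] jaw deg 79.6 Fcase [ 2.1 -2.2] 17.9 open 0.0164
clock: 18.3
tool_pos: [0.5932, 0.0191, 0.1258]
ee_rot: [0.704, -0.704, 0.061, -0.068]
wrist_force: [0.1, -1.6, 17.8]
opening: 0.0163
t 18.30 tcp [0.5932 0.0191 0.1258] case [  1.2  85.5 125.8] jaw deg 79.6 Fcase [ 0.4 -1.5] 17.8 open 0.0163
```

```bash
python3 -m jog '[[[0.003,0.015,0,0],[0,0,0,0],[0,0,0,0],[0,0,0,0],[0,0,0,0],[0,0,0,0],[0,0,0,0],[0,0,0,0]]]'
python3 -c 'from h import *;st()'
```

```text
clock: 19.3
tool_pos: [0.5936, 0.021, 0.1258]
ee_rot: [0.704, -0.704, 0.061, -0.068]
wrist_force: [1.6, -1.7, 18.2]
opening: 0.0162
t 19.30 tcp [0.5936 0.021  0.1258] case [  1.2  87.3 125.8] jaw deg 79.6 Fcase [ 1.9 -1.4] 18.2 open 0.0162
```

```bash
python3 -m jog '[[[0.003,0.015,0,0],[0,0,0,0],[0,0,0,0],[0,0,0,0],[0,0,0,0],[0,0,0,0],[0,0,0,0],[0,0,0,0]]]'
python3 -c 'from h import *;st()'
```

```text
clock: 20.3
tool_pos: [0.5939, 0.0228, 0.1258]
ee_rot: [0.704, -0.704, 0.061, -0.068]
wrist_force: [0.9, -2.5, 18.1]
opening: 0.0164
t 20.30 tcp [0.5939 0.0228 0.1258] case [  1.2  89.2 125.8] jaw deg 79.6 Fcase [ 1.4 -2.3] 18.1 open 0.0164
```

```bash
python3 -m jog '[[[0.003,0.015,0,0],[0,0,0,0],[0,0,0,0],[0,0,0,0],[0,0,0,0],[0,0,0,0],[0,0,0,0],[0,0,0,0]]]'
python3 -c 'from h import *;st()'
```

```text
clock: 21.3
tool_pos: [0.5942, 0.0246, 0.1258]
ee_rot: [0.704, -0.704, 0.061, -0.067]
wrist_force: [1.4, -2.3, 18.1]
opening: 0.0162
t 21.30 tcp [0.5942 0.0246 0.1258] case [  1.2  91.  125.8] jaw deg 79.6 Fcase [ 1.8 -2. ] 18.1 open 0.0162
```

```bash
python3 -m jog '[[[0.003,0.015,0,0],[0,0,0,0],[0,0,0,0],[0,0,0,0],[0,0,0,0],[0,0,0,0],[0,0,0,0],[0,0,0,0]]]'
python3 -c 'from h import *;st()'
```

```text
clock: 22.3
tool_pos: [0.5946, 0.0264, 0.1258]
ee_rot: [0.704, -0.704, 0.061, -0.068]
wrist_force: [1.2, -1.2, 18.1]
opening: 0.0164
t 22.30 tcp [0.5946 0.0264 0.1258] case [  1.2  92.8 125.8] jaw deg 79.6 Fcase [ 1.5 -1. ] 18.1 open 0.0164
```

```bash
python3 -m jog '[[[0.003,0.015,0,0],[0,0,0,0],[0,0,0,0],[0,0,0,0],[0,0,0,0],[0,0,0,0],[0,0,0,0],[0,0,0,0]]]'
python3 -c 'from h import *;st()'
```

```text
clock: 23.3
tool_pos: [0.5949, 0.0282, 0.1258]
ee_rot: [0.705, -0.704, 0.061, -0.067]
wrist_force: [1.3, -2.5, 17.7]
opening: 0.0164
t 23.30 tcp [0.5949 0.0282 0.1258] case [  1.2  94.7 125.8] jaw deg 79.6 Fcase [ 1.8 -2.3] 17.7 open 0.0164
```

```bash
python3 -m jog '[[[0.003,0.015,0,0],[0,0,0,0],[0,0,0,0],[0,0,0,0],[0,0,0,0],[0,0,0,0],[0,0,0,0],[0,0,0,0]]]'
python3 -c 'from h import *;st()'
```

```text
clock: 24.3
tool_pos: [0.5951, 0.0293, 0.1258]
ee_rot: [0.704, -0.704, 0.061, -0.068]
wrist_force: [1.4, -3.2, 17.9]
opening: 0.016
t 24.30 tcp [0.5951 0.0293 0.1258] case [  1.2  95.8 125.8] jaw deg 79.6 Fcase [ 1.9 -2.9] 17.9 open 0.0160
```

```bash
python3 -m jog '[[[0.002,0.008,0,0],[0,0,0,0],[0,0,0,0],[0,0,0,0],[0,0,0,0],[0,0,0,0],[0,0,0,0],[0,0,0,0]]]'
python3 -c 'from h import *;st()'
```

```text
clock: 25.3
tool_pos: [0.5951, 0.0293, 0.1258]
ee_rot: [-0.704, 0.704, -0.061, 0.068]
wrist_force: [0.1, -5.0, 17.9]
opening: 0.0162
t 25.30 tcp [0.5951 0.0293 0.1258] case [  1.2  95.9 125.8] jaw deg 79.5 Fcase [ 1.  -4.9] 17.9 open 0.0162
```

Contact with the stop is at TCP case y = 95.9, a travel of about 46 mm, with only 5 N. I'll draw back 7 mm, to y of about 88.9.

```bash
python3 -m jog '[[[-0.005,-0.024,0,0],[-0.005,-0.024,0,0],[-0.003,-0.02,0,0],[0,0,0,0],[0,0,0,0],[0,0,0,0],[0,0,0,0],[0,0,0,0]]]'
python3 -c 'from h import *;st()'
```

```text
clock: 26.3
tool_pos: [0.5943, 0.0251, 0.1258]
ee_rot: [0.705, -0.703, 0.06, -0.067]
wrist_force: [1.9, 1.6, 17.0]
opening: 0.0165
t 26.30 tcp [0.5943 0.0251 0.1258] case [  1.3  91.5 125.8] jaw deg 79.7 Fcase [1.5 1.9] 17.0 open 0.0165
```

```bash
python3 -m jog '[[[-0.004,-0.022,0,0],[0,0,0,0],[0,0,0,0],[0,0,0.008,0],[0,0,0,0],[0,0,0,0],[0,0,0,0],[0,0,0,0]]]'
python3 -c 'from h import *;st()'
```

```text
clock: 27.3
tool_pos: [0.5931, 0.0226, 0.1259]
ee_rot: [0.705, -0.703, 0.061, -0.067]
wrist_force: [1.8, 1.5, 13.3]
opening: 0.0169
t 27.30 tcp [0.5931 0.0226 0.1259] case [  0.5  88.9 125.9] jaw deg 79.7 Fcase [1.5 1.8] 13.3 open 0.0169
```

```bash
python3 -m jog '[[[0,0,0.006,0],[-0.039,0.007,-0.001,0],[-0.039,0.007,-0.006,0],[-0.038,0.007,-0.011,0],[-0.038,0.007,-0.013,0],[0,0,0,0],[0,0,0,0],[0,0,0,0]]]' 0 14
python3 -c 'from h import *;st()'
```

```text
clock: 28.3
tool_pos: [0.5701, 0.0248, 0.1202]
ee_rot: [0.705, -0.704, 0.064, -0.063]
wrist_force: [-2.5, 4.0, 5.9]
opening: 0.0169
t 28.30 tcp [0.5701 0.0248 0.1202] case [-22.5  86.9 120.2] jaw deg 79.6 Fcase [-3.2  3.5] 5.9 open 0.0169
```

```bash
python3 -m jog '[[[0.004,0.024,0,0],[0,0,0,0],[0,0,0,0],[0,0,0,0],[0,0,0,0],[0,0,0,0],[0,0,0,0],[0,0,0,0]]]'
python3 -c 'from h import *;st()'
```

```text
clock: 29.3
tool_pos: [0.5702, 0.0249, 0.1202]
ee_rot: [-0.703, 0.705, -0.065, 0.064]
wrist_force: [-2.8, 0.6, 5.4]
opening: 0.0169
t 29.30 tcp [0.5702 0.0249 0.1202] case [-22.5  87.  120.2] jaw deg 79.5 Fcase [-2.8  0.1] 5.4 open 0.0169
```

```bash
python3 -m jog '[[[0.004,0.024,0,0],[0,0,0,0],[0,0,0,0],[0,0,0,0],[0,0,0,0],[0,0,0,0],[0,0,0,0],[0,0,0,0]]]'
python3 -c 'from h import *;st()'
```

```text
clock: 30.3
tool_pos: [0.5706, 0.0268, 0.1202]
ee_rot: [-0.703, 0.705, -0.066, 0.064]
wrist_force: [-2.5, -1.0, 5.6]
opening: 0.0164
t 30.30 tcp [0.5706 0.0268 0.1202] case [-22.4  88.9 120.2] jaw deg 79.5 Fcase [-2.3 -1.4] 5.6 open 0.0164
```

```bash
python3 -m jog '[[[-0.001,-0.008,0,0],[-0.034,0.006,-0.018,0],[-0.03,0.005,-0.021,0],[-0.026,0.005,-0.024,0],[-0.021,0.004,-0.026,0],[0,0,0,0],[0,0,0,0],[0,0,0,0]]]'
python3 -c 'from h import *;st()'
```

```text
clock: 31.3
tool_pos: [0.5571, 0.0297, 0.1091]
ee_rot: [-0.704, 0.705, -0.065, 0.064]
wrist_force: [-2.6, -5.2, 2.2]
opening: 0.0167
t 31.30 tcp [0.5571 0.0297 0.1091] case [-36.1  89.3 109.1] jaw deg 79.5 Fcase [-1.6 -5.6] 2.2 open 0.0167
```

```bash
python3 -m jog '[[[-0.002,-0.014,0,0],[0,0,0,0],[-0.017,0.003,-0.02,0],[-0.016,0.003,-0.022,0],[-0.013,0.002,-0.023,0],[0,0,0,0],[0,0,0,0],[0,0,0,0]]]'
python3 -c 'from h import *;st()'
```

```text
clock: 32.3
tool_pos: [0.5524, 0.0305, 0.1017]
ee_rot: [0.704, -0.704, 0.064, -0.064]
wrist_force: [-3.9, -2.2, 1.3]
opening: 0.0166
t 32.30 tcp [0.5524 0.0305 0.1017] case [-41.   89.2 101.7] jaw deg 79.6 Fcase [-3.5 -2.9] 1.3 open 0.0166
```

```bash
python3 -m jog '[[[-0.001,-0.006,0,0],[-0.013,0.002,-0.019,0],[-0.011,0.002,-0.019,0],[-0.008,0.002,-0.02,0],[0,0,0,0],[0,0,0,0],[0,0,0,0],[0,0,0,0]]]'
python3 -c 'from h import *;st()'
```

```text
clock: 33.3
tool_pos: [0.549, 0.0308, 0.0949]
ee_rot: [0.704, -0.704, 0.064, -0.064]
wrist_force: [-0.2, 2.7, 0.2]
opening: 0.017
t 33.30 tcp [0.549  0.0308 0.0949] case [-44.3  89.   94.9] jaw deg 79.6 Fcase [-0.7  2.6] 0.2 open 0.0170
```

```bash
python3 -m jog '[[[-0.007,0.001,-0.02,0],[-0.006,0.001,-0.02,0],[-0.004,0.001,-0.02,0],[0,0,0,0],[0,0,0,0],[0,0,0,0],[0,0,0,0],[0,0,0,0]]]'
python3 -c 'from h import *;st()'
```

```text
clock: 34.3
tool_pos: [0.5463, 0.0313, 0.0874]
ee_rot: [0.704, -0.704, 0.064, -0.064]
wrist_force: [-0.7, 4.2, -0.0]
opening: 0.0169
t 34.30 tcp [0.5463 0.0313 0.0874] case [-47.1  88.9  87.4] jaw deg 79.6 Fcase [-1.5  4. ] -0.0 open 0.0169
```

```bash
python3 -m jog '[[[0.001,0.006,0,0],[-0.001,0,-0.01,0],[0,0,-0.01,0],[0,0,0,0],[0,0,0,0],[0,0,0,0],[0,0,0,0],[0,0,0,0]]]'
python3 -c 'from h import *;st()'
```

```text
clock: 35.3
tool_pos: [0.546, 0.0314, 0.0851]
ee_rot: [-0.704, 0.704, -0.065, 0.064]
wrist_force: [-3.2, 3.9, 0.6]
opening: 0.0165
t 35.30 tcp [0.546  0.0314 0.0851] case [-47.5  89.   85.1] jaw deg 79.6 Fcase [-3.8  3.3] 0.6 open 0.0165
```

```bash
python3 -m jog '[[[-0.002,0.004,-0.012,0],[0,0,0,0],[0,0,0,0],[0,0,0,0],[0,0,0,0],[0,0,0,0],[0,0,0,0],[0,0,0,0]]]'
python3 -c 'from h import *;st()'
```

```text
clock: 36.3
tool_pos: [0.5459, 0.0316, 0.0837]
ee_rot: [-0.704, 0.704, -0.064, 0.064]
wrist_force: [-4.9, 1.0, 0.3]
opening: 0.0168
t 36.30 tcp [0.5459 0.0316 0.0837] case [-47.5  89.2  83.7] jaw deg 79.6 Fcase [-5.   0.1] 0.3 open 0.0168
```

```bash
python3 -m jog '[[[-0.012,0.002,-0.01,0],[0,0,0,0],[0,0,0,0],[0,0,0,0],[0,0,0,0],[0,0,0,0],[0,0,0,0],[0,0,0,0]]]'
python3 - <<'E'
from h import *
st()
d=grab('side','side4');a=cv2.imread('pics/side4.png')[140:260,205:325]
cv2.imwrite('pics/z4.png',cv2.resize(a,None,fx=5,fy=5,interpolation=2))
E
```

```text
clock: 37.3
tool_pos: [0.5456, 0.0318, 0.0828]
ee_rot: [-0.704, 0.704, -0.064, 0.065]
wrist_force: [0.4, -2.4, -0.6]
opening: 0.0166
t 37.30 tcp [0.5456 0.0318 0.0828] case [-47.8  89.3  82.8] jaw deg 79.6 Fcase [ 0.9 -2.3] -0.6 open 0.0166
```

View pics/z4.png

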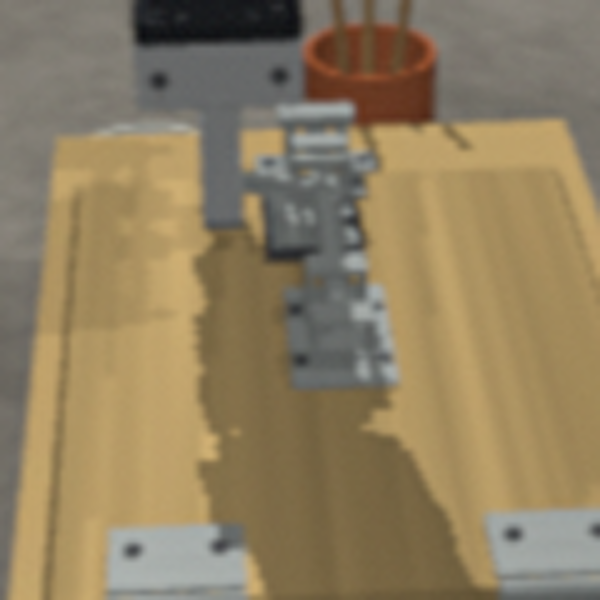

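The finger is beside the catch (zoom 225,190) with the stem going into it at about (255,180), and the rod passes into the keeper (315,140). I'll feel for the seat a little further down.

```bash
python3 -m jog '[[[0,0,-0.012,0],[0,0,0,0],[0,0,0,0],[0,0,0,0],[0,0,0,0],[0,0,0,0],[0,0,0,0],[0,0,0,0]]]'
python3 -c 'from h import *;st()'
```

```text
clock: 38.35
tool_pos: [0.5452, 0.032, 0.0812]
ee_rot: [-0.704, 0.704, -0.064, 0.064]
wrist_force: [3.1, -4.1, -1.4]
opening: 0.0168
t 38.35 tcp [0.5452 0.032  0.0812] case [-48.3  89.4  81.2] jaw deg 79.6 Fcase [ 3.8 -3.4] -1.4 open 0.0168
```

```bash
python3 -m jog '[[[0.003,0,-0.01,0],[0,0,0,0],[0,0,0,0],[0,0,0,0],[0,0,0,0],[0,0,0,0],[0,0,0,0],[0,0,0,0]]]'
python3 -c 'from h import *;st()'
```

```text
clock: 39.35
tool_pos: [0.5449, 0.0321, 0.0799]
ee_rot: [-0.704, 0.704, -0.064, 0.064]
wrist_force: [0.6, -3.7, -0.2]
opening: 0.0171
t 39.35 tcp [0.5449 0.0321 0.0799] case [-48.7  89.4  79.9] jaw deg 79.6 Fcase [ 1.3 -3.5] -0.2 open 0.0171
```

```bash
python3 -m jog '[[[0,0,0,0],[0,0,0,0],[0,0,0,0],[0,0,0,0],[0,0,0.1,0],[0,0,0.2,0],[0,0,0.3,0],[0,0,0.3,0]]]' 0.45 8
python3 -m jog '[[[-0.2,-0.2,0.3,0],[-0.3,-0.3,0.2,0],[-0.3,-0.3,0,0],[-0.3,-0.3,0,0],[0,-0.3,0,0],[0,0,0,0],[0,0,0,0],[0,0,0,0]]]'
python3 - <<'E'
from h import *
st()
for n in('side','top'): grab(n,n+'5')
a=cv2.imread('pics/side5.png')[140:240,225:325];b=cv2.imread('pics/top5.png')[150:250,180:280]
cv2.imwrite('pics/z5.png',np.hstack([cv2.resize(a,(400,400),interpolation=2),cv2.resize(b,(400,400),interpolation=2)]))
E
```

```text
clock: 40.35
tool_pos: [0.5451, 0.0321, 0.1898]
ee_rot: [0.704, -0.704, 0.064, -0.064]
wrist_force: [0.3, 0.7, -1.0]
opening: 0.0423
clock: 41.35
tool_pos: [0.4134, -0.1346, 0.248]
ee_rot: [0.704, -0.704, 0.063, -0.063]
wrist_force: [0.7, -0.2, 0.5]
opening: 0.0425
t 41.35 tcp [ 0.4134 -0.1346  0.248 ] case [-147.7  -98.4  248. ] jaw deg 79.7 Fcase [ 0.8 -0.1] 0.5 open 0.0425
```

View pics/z5.png

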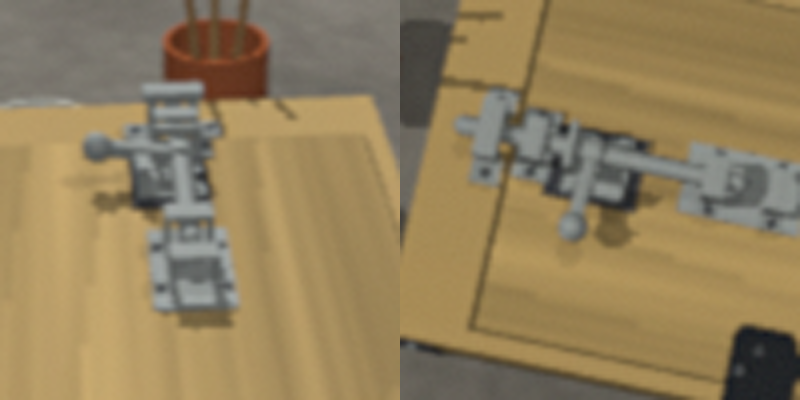

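The handle lies over to the -x side, with the knob at about side px (249.5,177) and top px (223,206), and the rod passes through the keeper. Next I'll measure the knob's height.

Run:
```python
from h import *
d=load('top5');e=load('side5')
p,g=tri(d,(222.6,205.9),e,(249.2,176.4));print(p,g,tocase(p))
for u in(221,222,223,224):print([round(float(pt(d,u,v)[2]),4) for v in(204,205,206,207)])
print([pt(e,u,176).round(4).tolist() for u in (248,249,250)])
# lid edge heights vs board
for c in[(-.08,.12),(.08,.12),(-.08,.165),(.08,.165)]:
    q=proj(d,toworld([*c,.075]));print(c,pt(d,*q)[2].round(4), [round(float(np.median(d['z_map'][int(q[1])-2:int(q[1])+3,int(q[0])-2:int(q[0])+3])),4)])
```

```text
[0.5467999  0.03337283 0.10064929] 0.0017786065823875415 [-0.04699568  0.09105922  0.10064929]
[0.1055, 0.1079, 0.1082, 0.1108]
[0.1114, 0.1096, 0.111, 0.1067]
[0.1086, 0.1104, 0.1119, 0.1073]
[0.1082, 0.1101, 0.1113, 0.1042]
[[0.5434, 0.0254, 0.1067], [0.5452, 0.023, 0.1077], [0.5474, 0.0221, 0.1079]]
(-0.08, 0.12) 0.0792 [1.0907]
(0.08, 0.12) 0.0751 [1.1183]
(-0.08, 0.165) 0.0755 [1.0946]
(0.08, 0.165) 0.0781 [1.1206]
```

The knob centre is at z of about 0.1006. Seated with the lid risen, it should be about 0.0997, and on the rail it would be about 0.118, so it is in the notch. I'll confirm the seat with a light press from above with the fingers closed.

```bash
python3 -m jog '[[[0.25,0.3,0,0],[0.25,0.3,0,0],[0.25,0.3,0,0],[0.2,0.3,0,0],[0.15,0.2,0,0],[0,0,-0.2,0],[0,0,-0.3,0],[0,0,-0.2,0]]]' 0 8
python3 -m jog '[[[0,0,-0.2,0],[0,0,-0.05,0],[0,0,0,0],[0,0,0,0],[0,0,0,0],[0,0,0,0],[0,0,0,0],[0,0,0,0]]]'
python3 -c 'from h import *;st()'
```

```text
clock: 42.45
tool_pos: [0.5444, 0.0331, 0.1623]
ee_rot: [-0.704, 0.704, -0.064, 0.063]
wrist_force: [-0.2, 0.0, 0.4]
opening: 0.0004
clock: 43.45
tool_pos: [0.5452, 0.0321, 0.134]
ee_rot: [0.704, -0.704, 0.064, -0.064]
wrist_force: [0.6, -0.2, -0.2]
opening: 0.0003
t 43.45 tcp [0.5452 0.0321 0.134 ] case [-48.4  89.6 134. ] jaw deg 79.6 Fcase [ 0.7 -0.1] -0.2 open 0.0003
```

Go down to z ≈ 0.113, then in small steps.

```bash
python3 -m jog '[[[0,0,-0.08,0],[0,0,-0.07,0],[0,0,-0.02,0],[0,0,0,0],[0,0,0,0],[0,0,0,0],[0,0,0,0],[0,0,0,0]]]'
python3 -c 'from h import *;st()'
python3 -m jog '[[[0,0,-0.015,0],[0,0,0,0],[0,0,-0.01,0],[0,0,0,0],[0,0,0,0],[0,0,0,0],[0,0,0,0],[0,0,0,0]]]'
python3 -c 'from h import *;st()'
```

```text
clock: 44.45
tool_pos: [0.5452, 0.0322, 0.1137]
ee_rot: [0.704, -0.704, 0.064, -0.064]
wrist_force: [0.1, 0.2, 0.2]
opening: 0.0007
t 44.45 tcp [0.5452 0.0322 0.1137] case [-48.3  89.6 113.7] jaw deg 79.6 Fcase [0.  0.2] 0.2 open 0.0007
clock: 45.45
tool_pos: [0.5452, 0.0322, 0.1106]
ee_rot: [0.704, -0.704, 0.064, -0.064]
wrist_force: [1.1, 0.6, -0.6]
opening: 0.0004
t 45.45 tcp [0.5452 0.0322 0.1106] case [-48.3  89.6 110.6] jaw deg 79.6 Fcase [1.  0.8] -0.6 open 0.0004
```

```bash
python3 -m jog '[[[0,0,-0.012,0],[0,0,0,0],[0,0,0,0],[0,0,0,0],[0,0,0,0],[0,0,0,0],[0,0,0,0],[0,0,0,0]]]'
python3 -c 'from h import *;st()'
```

```text
clock: 46.45
tool_pos: [0.5453, 0.0321, 0.1092]
ee_rot: [0.704, -0.704, 0.064, -0.064]
wrist_force: [-0.4, -0.4, 4.5]
opening: 0.0005
t 46.45 tcp [0.5453 0.0321 0.1092] case [-48.3  89.6 109.2] jaw deg 79.6 Fcase [-0.4 -0.4] 4.5 open 0.0005
```

```bash
python3 -m jog '[[[0,0,-0.007,0],[0,0,0,0],[0,0,0,0],[0,0,0,0],[0,0,0,0],[0,0,0,0],[0,0,0,0],[0,0,0,0]]]'
python3 -c 'from h import *;st()'
```

```text
clock: 47.45
tool_pos: [0.5453, 0.0322, 0.1087]
ee_rot: [0.704, -0.704, 0.064, -0.064]
wrist_force: [-0.8, 0.3, 6.7]
opening: 0.0003
t 47.45 tcp [0.5453 0.0322 0.1087] case [-48.2  89.6 108.7] jaw deg 79.6 Fcase [-0.8  0.1] 6.7 open 0.0003
```

It is firm at z = 0.1087, so the knob centre is at 99.7 mm, exactly the seated height. I'll retreat and take a last look.

```bash
python3 -m jog '[[[0,0,0.1,0],[0,0,0.3,0],[0,0,0.4,0],[-0.2,-0.2,0.3,0],[-0.3,-0.3,0,0],[-0.3,-0.3,0,0],[-0.3,-0.3,0,0],[0,0,0,0]]]'
python3 - <<'E'
from h import *
st()
for n in('side','top'): grab(n,n+'6')
a=cv2.imread('pics/side6.png');b=cv2.imread('pics/top6.png')[90:290,110:390]
cv2.imwrite('pics/z6.png',np.hstack([cv2.resize(a[130:230,225:325],(400,400),interpolation=2),cv2.resize(b,(400,400),interpolation=2)]))
e=load('side6');d=load('top6')
for f,(u,v) in((d,(164,163)),(d,(158,213)),(d,(366,196))): print(onz(f,u,v,.05).round(3))
o=load('top0');df=np.abs(o['image'].astype(int)-d['image']).sum(2)
for u,v in((164,163),(158,213),(366,196)): print(df[v-14:v+15,u-14:u+15].mean())
E
```

```text
clock: 48.45
tool_pos: [0.4101, -0.1023, 0.2407]
ee_rot: [-0.704, 0.704, -0.067, 0.066]
wrist_force: [-0.4, -0.3, 0.4]
opening: 0.0003
t 48.45 tcp [ 0.4101 -0.1023  0.2407] case [-156.8  -67.2  240.7] jaw deg 79.2 Fcase [-0.4 -0.4] 0.4 open 0.0003
[0.659 0.187 0.05 ]
[0.532 0.194 0.05 ]
[ 0.588 -0.321  0.05 ]
5.744351961950059
8.014268727705113
7.202140309155767
```

View pics/z6.png

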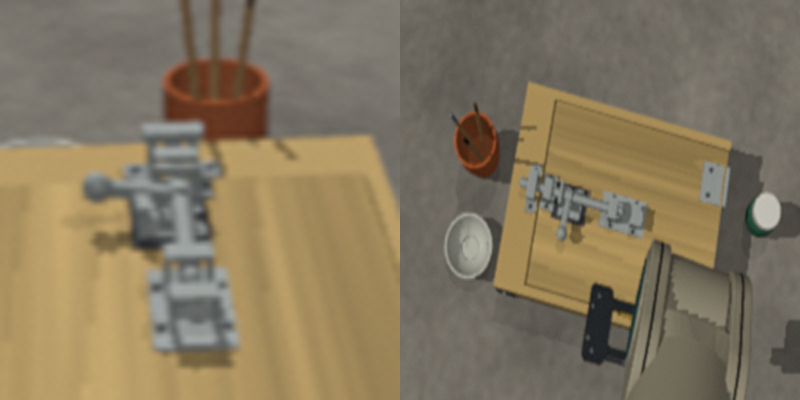

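The handle is down in the catch (left panel, 98,187), the rod is through the keeper, and the bystanders haven't moved. The arm is clear of everything, so I'm handing in.

```bash
python3 -c 'from plant import finish_job;print(finish_job())'
```

```text
the job is handed in; nothing more can be done
None
```

The case is bolted shut: the bolt is through the keeper and its handle is down in the notch. I handed the job in at about 48.5 s, with the arm clear of everything.

- **Lid:** I pinched the knob and pressed until the lid met its firm stop, at about 20 N.
- **Bolt:** I slid it until I felt the stop at about 46 mm of travel. The steady force there was about 5 N. I then drew it back 7 mm, to about 39 mm.
- **Handle:** I turned it down. It passed the rail height without landing on it.

**Last checks:**
- A light press on the knob met firm resistance at 6.7 N, with the knob centre at 99.7 mm. That matches the height expected in the notch with the lid slightly risen.
- The final pictures show the rod in the keeper and the handle down. The pot, jar and bowl are unchanged from the first picture.

**What disagreed:**
- While I was turning the handle, the bolt drifted back about 2 mm once. I corrected it before the handle reached the rail.
- I felt no floor at the end of the turn. The fingers had most likely slid about 7 mm down the knob, so I checked the seat by pressing from above.
- Forces were read only at the end of each move, so brief peaks in between were not seen.

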